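Put the check weights back into their blocks

TASK

The scale check is done: put each of the four steel check weights back into the wooden block whose well belongs to it, the largest weight in the largest well, the next in the next, down to the smallest in the smallest. Keep the weights upright and let each sit flat on the floor of its well; leave the hand stamp and the tally counter alone where they are.

Things in the scene. Friction and masses are not known exactly. Their poses are not given: they have to be found in the camera images.
- weight_a: the smallest of the four bare-steel check weights, loose, about 80 g: an upright cylinder 24 mm across and 24 mm tall, with a coaxial grip knob on top: a narrower neck, then a straight round knob 16 mm across that reaches from 34 to 56 mm above the underside (56 mm = total height). Origin: centre of the underside; z up along its axis.
- weight_b: the second smallest of the four bare-steel check weights, loose, about 180 g: an upright cylinder 36 mm across and 28 mm tall, with a coaxial grip knob on top: a narrower neck, then a straight round knob 18 mm across that reaches from 38 to 60 mm above the underside (60 mm = total height). Origin: centre of the underside; z up along its axis.
- weight_c: the second largest of the four bare-steel check weights, loose, about 380 g: an upright cylinder 48 mm across and 34 mm tall, with a coaxial grip knob on top: a narrower neck, then a straight round knob 20 mm across that reaches from 44 to 66 mm above the underside (66 mm = total height). Origin: centre of the underside; z up along its axis.
- weight_d: the largest of the four bare-steel check weights, loose, about 650 g: an upright cylinder 60 mm across and 40 mm tall, with a coaxial grip knob on top: a narrower neck, then a straight round knob 22 mm across that reaches from 50 to 72 mm above the underside (72 mm = total height). Origin: centre of the underside; z up along its axis.
- block_a: the smallest of the four light-wood storage blocks, fixed to the belt: 54 x 54 mm, 26 mm tall, with one round blind well in the middle of its top, 38 mm across and 14 mm deep (its grey felt floor lies 12 mm above the block's underside). It is the place of the smallest weight, 24 mm across. Origin: centre of the block's underside, on the well's axis; z up.
- block_b: the second smallest of the four light-wood storage blocks, fixed to the belt: 66 x 66 mm, 26 mm tall, with one round blind well in the middle of its top, 50 mm across and 14 mm deep (its grey felt floor lies 12 mm above the block's underside). It is the place of the second smallest weight, 36 mm across. Origin: centre of the block's underside, on the well's axis; z up.
- block_c: the second largest of the four light-wood storage blocks, fixed to the belt: 78 x 78 mm, 26 mm tall, with one round blind well in the middle of its top, 62 mm across and 14 mm deep (its grey felt floor lies 12 mm above the block's underside). It is the place of the second largest weight, 48 mm across. Origin: centre of the block's underside, on the well's axis; z up.
- block_d: the largest of the four light-wood storage blocks, fixed to the belt: 90 x 90 mm, 26 mm tall, with one round blind well in the middle of its top, 74 mm across and 14 mm deep (its grey felt floor lies 12 mm above the block's underside). It is the place of the largest weight, 60 mm across. Origin: centre of the block's underside, on the well's axis; z up.
- stamp: hand stamp with a brown turned handle standing upright on its small wooden foot, 27 x 40 mm, 74 mm tall, loose; a bystander. Origin: centre of the underside.
- tally: small hand tally counter, white with a dark face, 44 x 44 x 25 mm, lying loose; a bystander. Origin: centre of the underside.
There are look-alikes about, which are no part of the job. What is shaped like the weight_a but pink or yellow is not meant.

How it is judged:
By the outcome, as a careful person would: the job done as asked, in the order asked, and still so for the second after the job is handed in, with the robot touching nothing.
It also fails if it takes over 93 s, if anything falls off the work surface, if the arm or the gripper's body presses on something with over 40 N, if the wrist force passes 120 N, or if a joint passes its speed limit or range.

ROBOT

A 6-joint arm with a two-finger parallel gripper is mounted at the origin on a cart in front of the work surface, level with it; the furniture and walls round the work are solid. World frame = base frame: x ahead of the robot, y to its left, z up, the work surface at z = 0. Lengths are in m, angles in rad, forces in N, time in s.
With the tool pointing down it reaches from about 0.275 to 0.75 m from the base axis. Payload 10.2 kg.
Tool frame: the origin (TCP) lies midway between the tips of the shut fingers; the grasp point (between the pads) lies 19 mm behind it; z points along the fingers, y is the line along which they close (so a half turn about z gives the same grasp; the last joint's range is limited). The gripper opens to 85 mm and grips with 20 to 120 N. Pads are 22 mm wide; open, the fingers measure 114 mm over their backs; the gripper's body (76 mm by 85 mm) begins 54 mm behind the grasp point. The pads swing forward as they close: fully open they stand 13 mm farther back than shut.
Start: joints at [0.952, 0.313, 1.498, -0, 1.331, -0.223], TCP at [0.202, 0.484, 0.231] pointing down, gripper open.
Joint ranges: [-2.94, 2.94], [-0.97, 2.17], [0.19, 2.56], [-1.23, 4.37], [0.02, 3.11], [-2.88, 2.88]. Speed limits (rad/s): [2.39, 2.39, 3.01, 3.14, 3.14, 3.14].

INTERFACE

Orientations are given as a 3x3 rotation matrix whose columns are the frame's x, y, z axes.
In Python, from cell import arm gives the robot as it stands.
- The arm moves only by the shell command python3 -m creep 'ROWS' [FORCE]. ROWS is JSON, a list of rows, each a list of 7 numbers: the shift along the tool's x, y, z in mm, then the turn, a rotation vector about the tool's x, y, z in rad, then the finger opening in mm, from 0 to 85.4. In form: [[dx, dy, dz, rx, ry, rz, gripper], ...]. A call has 1 to 12 rows; each row is the pose to reach, as a shift and turn from the pose commanded when the call began, along the tool's axes at that moment; what a row does not reach only later rows make up. A row lasts 1/8 s, in which the tool goes at most 62.5 mm and 10.7 degrees, less where a joint would pass 70% of its speed; a pose out of reach is approached as far as the arm can. A call with a gripper value outside its range is refused whole. The fingers move at their own pace and stop on an object; FORCE is the grip in N (left out, the last holds). Time passes only in rows, so rows that repeat a pose let the fingers close. It gives the time, the measured TCP pose, the force, the opening and the grip force at its end, in the units of the state.
- arm.observe(): the state, without advancing time (a new reading comes with each control period).
- arm.snapshot(name): name is "side" or "top"; returns the picture (420x560x3 uint8, red, green, blue); there is no depth.
- arm.calibration(name): a dict with "vertical_fov" (degrees; the focal length in pixels is half the picture's height over the tangent of half this angle, whatever the lens; pixels are square), "cx", "cy" (the principal point, pixels), "cam_to_world" (4x4, takes a point from camera to world coordinates). Camera axes: x right, y up, looking along -z (the intrinsics and any distortion apply to the point x, -y, -z); pixel columns grow to the right and rows downward; lengths in m; the calibration is good to about 2 mm. A picture is of the moment at which its call begins. calibration takes no time and is no camera call.
- arm.hand_in(): hands the job in; it is judged then, once.
The state is a dict: "time_s": time; "joint_positions": joint angles; "dq": joint speeds; "effort": joint torques, N m; "position": TCP position; "tool_rot": TCP orientation; "ft_force": force on the tool from outside, world axes, zero at the start; "wrist_torque": the same for the moment, N m; "opening": finger opening in m; "grasp_force": force on a finger pad.
Only numpy, scipy, OpenCV 4.12 (cv2) and the standard library are available. Lean on these libraries where they do the work, as an engineer would, in place of code of your own. Each camera call takes 0.05 s, during which the arm holds its last target. There are 200 camera calls.

## Working session

There is one attempt and no reset: what is moved stays moved. The work goes in short steps, Python scripts to look and compute and a shell command to move; the robot and the scene stay as the last step left them, time stands still between calls to the robot, and variables do not carry over. Pictures are saved under pics/ and viewed, at most 14 in all, crops included, and the job is handed in when it is done.

```bash
mkdir -p pics; ls; python3 - <<'E'
from cell import arm
import cv2,json
for n in("top","side"):
    im=arm.snapshot(n); cv2.imwrite(f"pics/{n}0.png",im[:,:,::-1])
    print(n,{k:(v.tolist() if hasattr(v,'tolist') else v) for k,v in arm.calibration(n).items()})
s=arm.observe();print(s['time_s'],s['position'],s['tool_rot'],s['ft_force'],s['opening'])
E
```

```text
pics
top {'vertical_fov': 48.6642324520749, 'cx': 280.6791651457125, 'cy': 204.68810316191974, 'cam_to_world': [[0.00791225868572923, 0.9818653484422474, -0.1894144495303204, 0.22913601556736657], [-0.9998257418944031, 0.010970733829821533, 0.015103934737076594, 0.0062962926182262], [0.01690804565278801, 0.1892619362883604, 0.9817810537307103, 1.467755355394862], [0.0, 0.0, 0.0, 1.0]]}
side {'vertical_fov': 49.2868495688454, 'cx': 271.36227200995893, 'cy': 206.8681450767051, 'cam_to_world': [[-0.9964170317900346, 0.046375135897627005, -0.07072796850761359, 0.4436468196973873], [-0.08369343399244486, -0.4201633444042673, 0.9035807507498008, 1.0120694171669928], [0.012186380319423212, 0.9062627162084393, 0.4225392068734126, 0.509333300290129], [0.0, 0.0, 0.0, 1.0]]}
0.1 [0.20228185 0.48422644 0.23081399] [[-9.22682860e-01  3.85559198e-01 -6.67689172e-04]
 [ 3.85559683e-01  9.22682455e-01 -9.04789167e-04]
 [ 2.67215299e-04 -1.09226748e-03 -9.99999368e-01]] [-0.81872482  0.08272649 -0.36676858] 0.08566842778952348
```

View pics/top0.png

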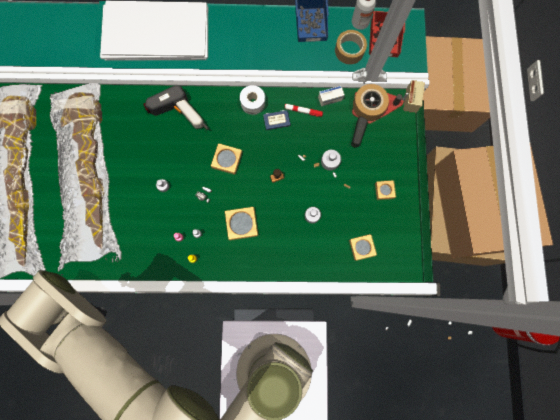

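View pics/side0.png

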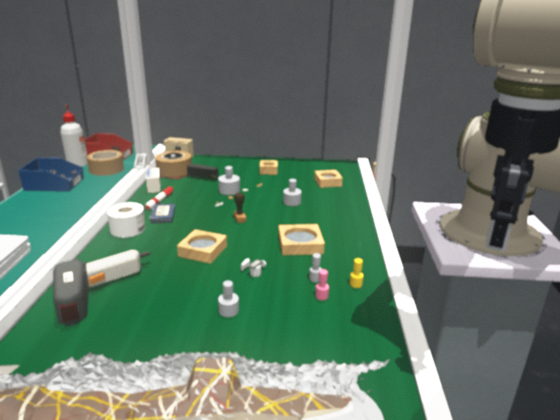

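The top view shows the blocks at about (241,222), (227,158), (363,247) and (386,189). The weights are at about (331,158), (312,214), (162,185) and (197,233), and the pink and yellow decoys are at (178,237) and (192,258). Next I'll segment and measure them.

```bash
cat > h.py <<'E'
import numpy as np,cv2
from cell import arm
def cam(n):
    c=arm.calibration(n);M=np.array(c["cam_to_world"]);f=210/np.tan(np.radians(c["vertical_fov"]/2));return f,c["cx"],c["cy"],M
def ray(n,u,v,z):
    f,cx,cy,M=cam(n);d=M[:3,:3]@np.array([(u-cx)/f,-(v-cy)/f,-1]);o=M[:3,3];return o+d*(z-o[2])/d[2]
def proj(n,p):
    f,cx,cy,M=cam(n);q=M[:3,:3].T@(np.array(p)-M[:3,3]);return np.array([cx+f*q[0]/-q[2],cy-f*q[1]/-q[2]])
def bl(mask,u,v,r=25):
    k,l,st,c=cv2.connectedComponentsWithStats(mask.astype(np.uint8))
    i=min((i for i in range(1,k) if st[i,4]>15),key=lambda i:np.hypot(*(c[i]-(u,v))));return st[i],c[i],l==i
E
python3 - <<'E'
from h import *
im=cv2.imread("pics/top0.png");hsv=cv2.cvtColor(im,cv2.COLOR_BGR2HSV)
wood=(hsv[...,0]>8)&(hsv[...,0]<28)&(hsv[...,1]>80)&(hsv[...,2]>120)
for n,u,v in(("d",241,222),("c",227,158),("b",363,247),("a",386,189)):
    s,c,m=bl(wood,u,v);cn=cv2.findContours(m.astype(np.uint8),0,2)[0][0]
    r=cv2.minAreaRect(cn);Z=ray("top",*r[0],.026);e=ray("top",r[0][0]+r[1][0],r[0][1],.026)
    print("block",n,np.round(r[0],1),np.round(r[1],1),"size mm",np.linalg.norm(e-Z)*1e3,"pos",Z.round(4))
st=(hsv[...,1]<60)&(hsv[...,2]>70)
H=dict(a=(.056,.024,.024),b=(.060,.028,.036),c=(.066,.034,.048),d=(.072,.04,.06))
for n,u,v in(("d",331,158),("c",312,214),("b",162,185),("a",197,233)):
    s,c,m=bl(st,u,v);(x,y),R=cv2.minEnclosingCircle(cv2.findContours(m.astype(np.uint8),0,2)[0][0])
    print("w",n,s,c.round(1),R,"pos@body top",ray("top",*c,H[n][1]).round(4), "dia", 2*R/464*(1.46-H[n][1]))
big=cv2.resize(im[80:290,130:410],None,fx=2.8,fy=2.8,interpolation=cv2.INTER_CUBIC);cv2.imwrite("pics/c0.png",big)
E
```

```text
block d [240.9 222.9] [29.  29.3] size mm 90.82974293394936 pos [0.4477 0.1083 0.026 ]
block c [226. 158.] [25.  25.1] size mm 80.3552011879369 pos [0.6582 0.1614 0.026 ]
block b [362.7 246.9] [21.6 22.3] size mm 67.54638047338531 pos [ 0.376  -0.2727  0.026 ]
block a [385.  189.5] [17. 18.] size mm 54.56404210521721 pos [ 0.5604 -0.3488  0.026 ]
w d [321 150  20  20 315] [330.6 159.5] 10.12432861328125 pos@body top [ 0.6536 -0.1742  0.04  ] dia 0.06196787340887661
w c [305 207  16  16 204] [312.3 214.4] 8.090291976928711 pos@body top [ 0.4759 -0.1153  0.034 ] dia 0.04972739809957044
w b [156 179  13  13 120] [162. 185.] 6.403224468231201 pos@body top [0.5661 0.361  0.028 ] dia 0.03952335102804776
w a [193 229   8   9  55] [196.5 233. ] 4.31147575378418 pos@body top [0.4148 0.2461 0.024 ] dia 0.026686548200146903
```

View pics/c0.png

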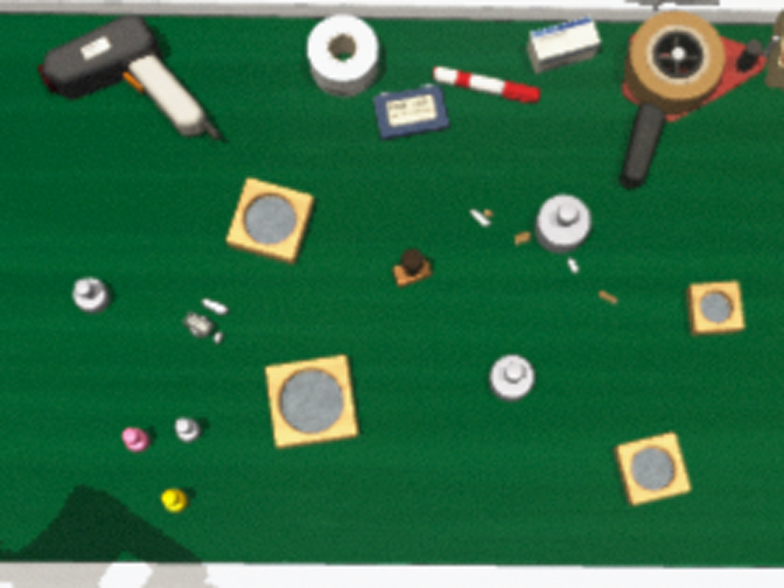

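The crop shows the four steel weights, the four blocks and the stamp at crop (410,267), and nothing crowds the large weights. I'll check the positions against the side view and locate the gantry post, then move.

```bash
python3 - <<'E'
from h import *
im=cv2.imread("pics/side0.png");hsv=cv2.cvtColor(im,cv2.COLOR_BGR2HSV)
st=(hsv[...,1]<60)&(hsv[...,2]>60)
W=dict(d=(.6536,-.1742,.04,.072),c=(.4759,-.1153,.034,.066),b=(.5661,.361,.028,.06),a=(.4148,.2461,.024,.056))
for n,(x,y,h,t) in W.items():
    p=proj("side",(x,y,t));s,c,m=bl(st,*proj("side",(x,y,t/2)))
    u=s[0]+s[2]/2-.5; e=ray("side",u,c[1],t*.45)
    print(n,"pred knobtop",p.round(1),"base",proj("side",(x,y,0)).round(1),"blob",s,"x,y from side",e.round(4))
for n,x,y in(("d",.4477,.1083),("c",.6582,.1614),("b",.376,-.2727),("a",.5604,-.3488)): print(n,"block top pred",proj("side",(x,y,.026)).round(1))
print("post top-view",ray("top",357,303,0).round(3),"side",ray("side",388,178,0).round(3))
E
```

```text
d pred knobtop [229.9 166.6] base [230.5 190.5] blob [218 166  22  30 481] x,y from side [ 0.6555 -0.1565  0.0324]
c pred knobtop [292.9 179.1] base [292.1 201.8] blob [283 178  19  28 367] x,y from side [ 0.4765 -0.1016  0.0297]
b pred knobtop [228.9 281.3] base [229.8 309.6] blob [218 280  21  37 566] x,y from side [0.567  0.3703 0.027 ]
a pred knobtop [316.7 253.8] base [315.2 278.2] blob [309 253  15  31 258] x,y from side [0.4145 0.2474 0.0252]
d block top pred [300.8 232.9]
c block top pred [202.6 239.6]
b block top pred [328.2 173.7]
a block top pred [268.7 162.7]
post top-view [ 0.204 -0.255  0.   ] side [ 0.19  -0.326  0.   ]
```

```bash
python3 -m creep '[[0,0,0,0,0,-0.18,60],[0,0,0,0,0,-0.36,45],[0,0,0,0,0,-0.396,45]]' 40
```

```text
time_s: 0.48
position: [0.2023, 0.4843, 0.231]
tool_rot: [[-1.0, -0.0, -0.0], [-0.0, 1.0, -0.0], [0.0, -0.0, -1.0]]
ft_force: [-0.2, 0.1, -0.4]
opening: 0.045
grasp_force: 0.0
```

```bash
python3 -m creep '[[-452,-658,40,0,0,0,45],[-452,-658,40,0,0,0,45],[-452,-658,40,0,0,0,45],[-452,-658,40,0,0,0,45],[-452,-658,40,0,0,0,45],[-452,-658,40,0,0,0,45],[-452,-658,40,0,0,0,45],[-452,-658,40,0,0,0,45],[-452,-658,40,0,0,0,45],[-452,-658,40,0,0,0,45],[-452,-658,40,0,0,0,45],[-452,-658,40,0,0,0,45]]'
python3 -m creep '[[0,0,0,0,0,0,45]]'
```

```text
time_s: 1.98
position: [0.6275, -0.1347, 0.1934]
tool_rot: [[-1.0, 0.003, -0.0], [0.003, 1.0, 0.0], [0.0, 0.0, -1.0]]
ft_force: [0.8, 0.7, 0.5]
opening: 0.0449
grasp_force: 0.0
time_s: 2.1
position: [0.6273, -0.1364, 0.1916]
tool_rot: [[-1.0, 0.007, -0.002], [0.007, 1.0, 0.0], [0.002, 0.0, -1.0]]
ft_force: [-1.5, 1.9, -1.1]
opening: 0.0451
grasp_force: 0.0
```

```bash
python3 -m creep '[[-27,-38,0,0,0,0,45],[-27,-38,40,0,0,0,45],[-27,-38,40,0,0,0,45]]'
python3 - <<'E'
from h import *
for n in("top","side"):
    cv2.imwrite(f"pics/{n}1.png",arm.snapshot(n)[:,:,::-1])
im=cv2.imread("pics/side1.png");cv2.imwrite("pics/m1.png",np.hstack([im[60:260,130:330],cv2.imread("pics/top1.png")[60:260,230:430]]).repeat(2,0).repeat(2,1))
s=arm.observe();print(s['position'],s['joint_positions'])
E
```

```text
time_s: 2.48
position: [0.6522, -0.1697, 0.1508]
tool_rot: [[-1.0, 0.001, -0.006], [0.001, 1.0, 0.003], [0.006, 0.003, -1.0]]
ft_force: [0.1, 0.2, 0.5]
opening: 0.0451
grasp_force: 0.0
[ 0.65374421 -0.17019428  0.15498747] [-4.27756149e-01  7.08802782e-01  1.08039569e+00  1.33376887e-04
  1.35182835e+00 -1.99850117e+00]
```

View pics/m1.png

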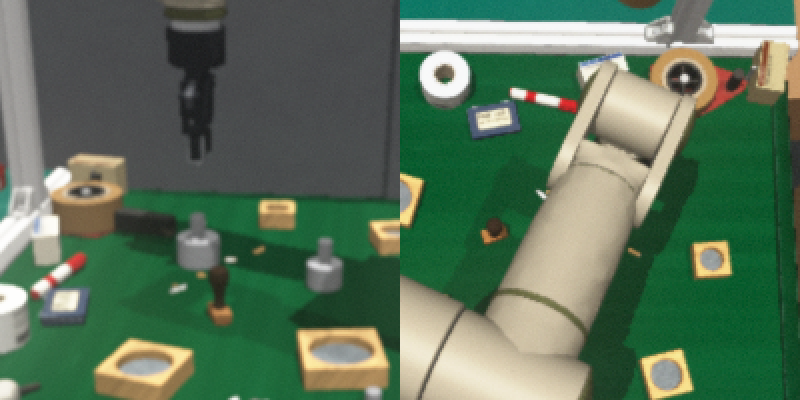

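The side view shows the fingers at about (227,140), directly above weight d, whose knob is at (229,167). I'll descend and grip.

```bash
python3 -m creep '[[-1,-3,50,0,0,0,45],[-1,-3,90,0,0,0,45],[-1,-3,107,0,0,0,45],[-1,-3,107,0,0,0,45]]' 40
python3 -m creep '[[0,0,0,0,0,0,10],[0,0,0,0,0,0,10],[0,0,0,0,0,0,10],[0,0,0,0,0,0,10]]' 60
python3 - <<'E'
from h import *
s=arm.observe();print(s['position'],s['opening'],s['grasp_force'],s['ft_force'])
E
```

```text
time_s: 3.08
position: [0.655, -0.1737, 0.0477]
tool_rot: [[-1.0, -0.0, 0.001], [-0.0, 1.0, -0.0], [-0.001, -0.0, -1.0]]
ft_force: [-0.0, -0.2, 0.0]
opening: 0.0448
grasp_force: 0.0
time_s: 3.58
position: [0.6559, -0.175, 0.0493]
tool_rot: [[-1.0, 0.0, 0.004], [0.0, 1.0, -0.003], [-0.004, -0.003, -1.0]]
ft_force: [0.2, -3.3, 6.3]
opening: 0.0197
grasp_force: 58.5
[ 0.6558512  -0.17504431  0.04934104] 0.019748323494384042 58.4867799282074 [ 0.16235847 -3.3139177   6.29823735]
```

```bash
python3 -m creep '[[0,0,-15,0,0,0,10],[0,0,-40,0,0,0,10],[0,0,-40,0,0,0,10]]'
python3 - <<'E'
from h import *
im=arm.snapshot("side")[:,:,::-1];cv2.imwrite("pics/s2.png",cv2.resize(im[90:210,170:290],None,fx=5,fy=5))
E
```

```text
time_s: 3.95
position: [0.6554, -0.174, 0.0887]
tool_rot: [[-1.0, -0.0, 0.003], [-0.0, 1.0, -0.001], [-0.003, -0.001, -1.0]]
ft_force: [0.2, -0.6, -7.5]
opening: 0.0202
grasp_force: 59.6
```

View pics/s2.png

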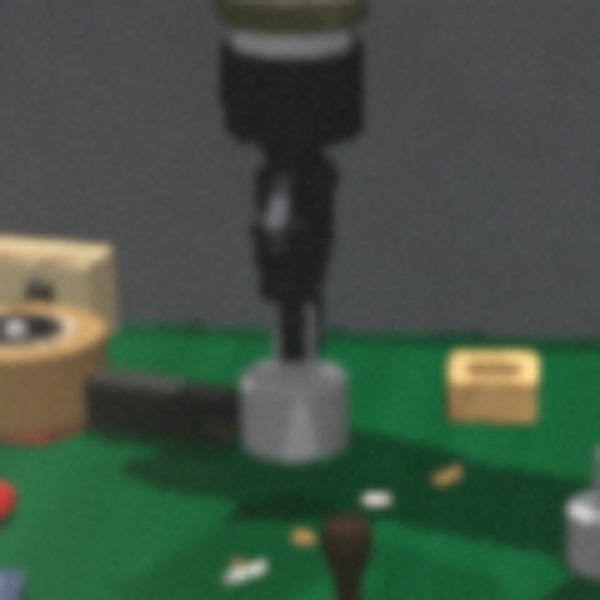

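Weight d is held upright about 39 mm up, with its body at side (229,172) and centred under the fingers. I'll carry it to block d.

```bash
python3 -m creep '[[0,0,-60,0,0,0,10],[15,20,-100,0,0,0,10],[42,57,-110,0,0,0,10],[75,102,-110,0,0,0,10],[108,147,-110,0,0,0,10],[141,192,-110,0,0,0,10],[170,232,-110,0,0,0,10],[192,262,-110,0,0,0,10],[208,282,-110,0,0,0,10],[208,282,-110,0,0,0,10],[208,282,-110,0,0,0,10]]'
python3 - <<'E'
from h import *
s=arm.observe();print(s['position'],s['opening'],s['grasp_force'],s['ft_force'])
im=arm.snapshot("side")[:,:,::-1];cv2.imwrite("pics/s3.png",im)
p=s['position'];print(proj("side",p-[0,0,.049]),proj("side",p-[0,0,.009]))
E
```

```text
time_s: 5.38
position: [0.4466, 0.1077, 0.1963]
tool_rot: [[-1.0, -0.0, -0.001], [-0.0, 1.0, -0.0], [0.001, -0.0, -1.0]]
ft_force: [-0.0, -0.6, -7.6]
opening: 0.02
grasp_force: 60.8
[0.44664393 0.1077473  0.1962686 ] 0.020044620900898966 60.789960622787476 [-0.02887731 -0.62625675 -7.64635814]
[303.57754721 182.34774039] [304.38267352 164.50829938]
```

```bash
python3 -m creep '[[-1,0,40,0,0,0,10],[-1,0,80,0,0,0,10],[-1,0,105,0,0,0,10],[-1,0,105,0,0,0,10]]'
python3 - <<'E'
from h import *
im=arm.snapshot("side")[:,:,::-1];cv2.imwrite("pics/s4.png",cv2.resize(im[140:290,230:380],None,fx=4,fy=4))
E
```

```text
time_s: 5.92
position: [0.447, 0.1075, 0.0903]
tool_rot: [[-1.0, 0.001, -0.004], [0.001, 1.0, 0.0], [0.004, 0.0, -1.0]]
ft_force: [0.8, 0.2, -6.2]
opening: 0.02
grasp_force: 60.6
```

View pics/s4.png

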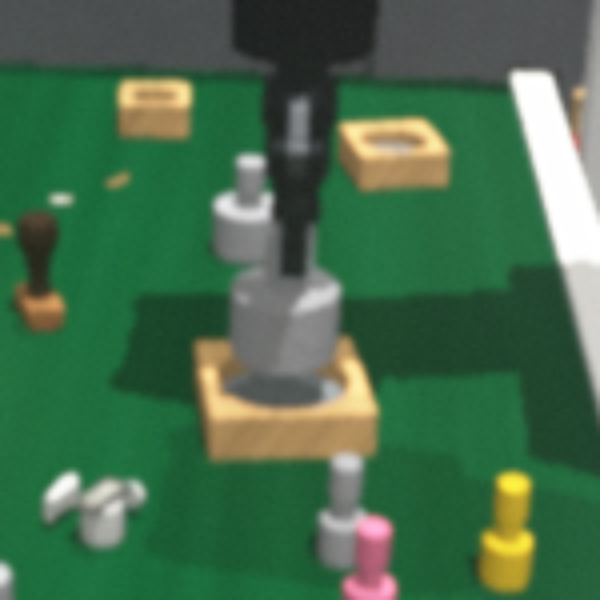

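The weight is centred over the well, both at crop column ~285. I'll lower it and release.

```bash
python3 -m creep '[[0,0,15,0,0,0,10],[0,0,24,0,0,0,10],[0,0,28,0,0,0,10],[0,0,28,0,0,0,10],[0,0,28,0,0,0,10]]'
```

```text
time_s: 6.6
position: [0.4479, 0.108, 0.0642]
tool_rot: [[-1.0, -0.0, 0.001], [-0.0, 1.0, 0.0], [-0.001, 0.0, -1.0]]
ft_force: [-0.6, 0.2, -8.2]
opening: 0.0199
grasp_force: 60.9
```

```bash
python3 -m creep '[[0,0,2,0,0,0,10],[0,0,3,0,0,0,10],[0,0,3,0,0,0,10]]'
python3 -m creep '[[0,0,0,0,0,0,30],[0,0,0,0,0,0,45],[0,0,0,0,0,0,45]]'
python3 -m creep '[[0,0,-30,0,0,0,45],[0,0,-70,0,0,0,45],[0,0,-110,0,0,0,45],[0,0,-110,0,0,0,45]]'
```

```text
time_s: 6.98
position: [0.448, 0.1079, 0.0613]
tool_rot: [[-1.0, -0.0, 0.001], [-0.0, 1.0, -0.0], [-0.001, -0.0, -1.0]]
ft_force: [-2.0, -2.8, 3.0]
opening: 0.0201
grasp_force: 61.9
time_s: 7.35
position: [0.4478, 0.1081, 0.0609]
tool_rot: [[-1.0, -0.0, 0.0], [-0.0, 1.0, 0.0], [-0.0, 0.0, -1.0]]
ft_force: [0.0, -0.7, 0.7]
opening: 0.0446
grasp_force: 0.0
time_s: 7.85
position: [0.4489, 0.1081, 0.1732]
tool_rot: [[-1.0, -0.0, 0.006], [-0.0, 1.0, -0.0], [-0.006, -0.0, -1.0]]
ft_force: [-0.2, -0.0, -0.5]
opening: 0.0448
grasp_force: 0.0
```

```bash
python3 -m creep '[[-5,-40,0,0,0,0,45],[-13,-100,0,0,0,0,45],[-20,-160,0,0,0,0,45],[-26,-205,0,0,0,0,45],[-28,-223,0,0,0,0,45],[-28,-223,40,0,0,0,45],[-28,-223,40,0,0,0,45],[-28,-223,40,0,0,0,45]]'
python3 - <<'E'
from h import *
s=arm.observe();print(s['position'])
im=arm.snapshot("side")[:,:,::-1];cv2.imwrite("pics/s5.png",cv2.resize(im[110:260,210:360],None,fx=4,fy=4))
E
```

```text
time_s: 8.85
position: [0.476, -0.1144, 0.1316]
tool_rot: [[-1.0, -0.001, 0.001], [-0.001, 1.0, -0.0], [-0.001, -0.0, -1.0]]
ft_force: [0.5, 0.3, -0.9]
opening: 0.0453
grasp_force: 0.0
[ 0.47603112 -0.11444071  0.131612  ]
```

View pics/s5.png

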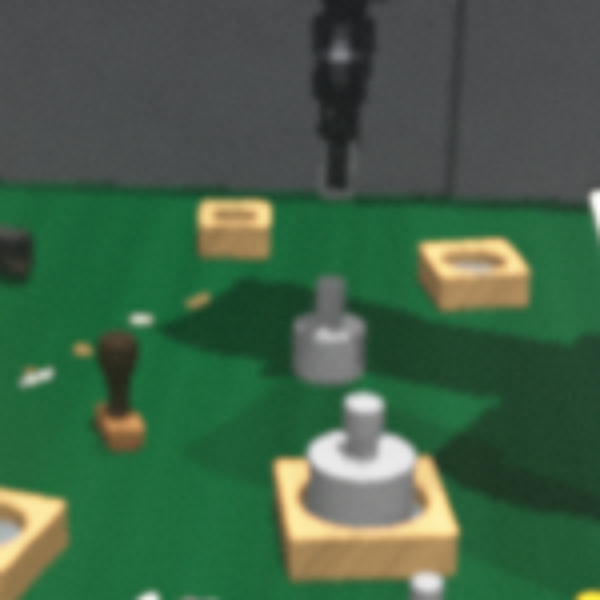

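Weight d sits flat in its well. The fingers are over knob c, 1–2 mm short in x. I'll grasp it with that correction.

```bash
python3 -m creep '[[-1,0,40,0,0,0,45],[-1,0,75,0,0,0,45],[-1,0,88,0,0,0,45],[-1,0,88,0,0,0,45]]'
python3 -m creep '[[0,0,0,0,0,0,10],[0,0,0,0,0,0,10],[0,0,0,0,0,0,10],[0,0,0,0,0,0,10]]' 60
python3 -m creep '[[0,0,-15,0,0,0,10],[0,0,-60,0,0,0,10],[0,0,-120,0,0,0,10],[0,0,-120,0,0,0,10],[0,0,-120,0,0,0,10]]'
```

```text
time_s: 9.4
position: [0.477, -0.1149, 0.0433]
tool_rot: [[-1.0, -0.001, 0.0], [-0.001, 1.0, -0.0], [-0.0, -0.0, -1.0]]
ft_force: [0.0, -0.5, 0.8]
opening: 0.0447
grasp_force: 0.0
time_s: 9.9
position: [0.4775, -0.1155, 0.0441]
tool_rot: [[-1.0, -0.0, 0.003], [-0.0, 1.0, -0.001], [-0.003, -0.001, -1.0]]
ft_force: [-0.0, -0.9, 7.7]
opening: 0.0178
grasp_force: 58.8
time_s: 10.52
position: [0.476, -0.1145, 0.1622]
tool_rot: [[-1.0, -0.0, -0.001], [-0.0, 1.0, 0.001], [0.001, 0.001, -1.0]]
ft_force: [-0.5, -0.6, -4.2]
opening: 0.018
grasp_force: 59.4
```

```bash
python3 -m creep '[[-10,-0,-25,0,0,0,10],[-30,45,-30,0,0,0,10],[-60,90,-30,0,0,0,10],[-90,137,-30,0,0,0,10],[-120,183,-30,0,0,0,10],[-150,228,-30,0,0,0,10],[-172,261,-30,0,0,0,10],[-182,276,-30,0,0,0,10],[-182,276,0,0,0,0,10],[-182,276,45,0,0,0,10],[-182,276,73,0,0,0,10],[-182,276,73,0,0,0,10]]'
python3 - <<'E'
from h import *
s=arm.observe();print(s['position'])
im=arm.snapshot("side")[:,:,::-1];cv2.imwrite("pics/s6.png",cv2.resize(im[140:290,130:280],None,fx=4,fy=4))
E
```

```text
time_s: 12.02
position: [0.6565, 0.1609, 0.0855]
tool_rot: [[-1.0, -0.0, -0.008], [-0.0, 1.0, -0.001], [0.008, -0.001, -1.0]]
ft_force: [-0.2, 0.2, -3.1]
opening: 0.0177
grasp_force: 59.5
[0.65646628 0.16090784 0.08547607]
```

View pics/s6.png

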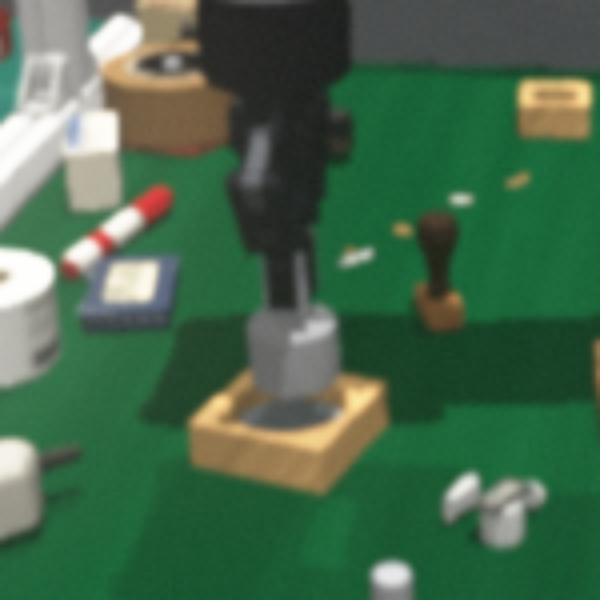

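Weight c is over well c (crop column ~292 for both). I'll lower it and release.

```bash
python3 -m creep '[[-1,0,12,0,0,0,10],[-1,0,22,0,0,0,10],[-1,0,28,0,0,0,10],[-1,0,31,0,0,0,10],[-1,0,31,0,0,0,10],[-1,0,31,0,0,0,10]]'
```

```text
time_s: 12.82
position: [0.6598, 0.1611, 0.0592]
tool_rot: [[-1.0, -0.0, 0.001], [-0.0, 1.0, 0.0], [-0.001, 0.0, -1.0]]
ft_force: [0.8, -0.1, -3.4]
opening: 0.0181
grasp_force: 59.6
```

```bash
python3 -m creep '[[1,0,2,0,0,0,10],[1,0,3,0,0,0,10],[1,0,3,0,0,0,10]]'
python3 -m creep '[[0,0,0,0,0,0,30],[0,0,0,0,0,0,45],[0,0,0,0,0,0,45]]'
python3 -m creep '[[0,0,-30,0,0,0,45],[0,0,-70,0,0,0,45],[0,0,-110,0,0,0,45],[0,0,-110,0,0,0,45]]'
```

```text
time_s: 13.2
position: [0.6588, 0.1611, 0.0563]
tool_rot: [[-1.0, -0.0, 0.001], [-0.0, 1.0, -0.0], [-0.001, -0.0, -1.0]]
ft_force: [-2.0, -0.8, 1.1]
opening: 0.0178
grasp_force: 60.2
time_s: 13.58
position: [0.6587, 0.1611, 0.0559]
tool_rot: [[-1.0, -0.0, 0.0], [-0.0, 1.0, 0.0], [-0.0, 0.0, -1.0]]
ft_force: [-0.9, 0.6, 0.4]
opening: 0.0449
grasp_force: 0.0
time_s: 14.08
position: [0.6599, 0.1612, 0.1696]
tool_rot: [[-1.0, -0.0, 0.007], [-0.0, 1.0, 0.0], [-0.007, 0.0, -1.0]]
ft_force: [-0.1, 0.6, -0.7]
opening: 0.0449
grasp_force: 0.0
```

```bash
python3 -m creep '[[20,43,0,0,0,0,45],[43,93,0,0,0,0,45],[66,143,0,0,0,0,45],[86,186,0,0,0,0,45],[92,200,0,0,0,0,45],[92,200,40,0,0,0,45],[92,200,40,0,0,0,45],[92,200,40,0,0,0,45]]'
python3 - <<'E'
from h import *
s=arm.observe();print(s['position'])
im=arm.snapshot("side")[:,:,::-1];cv2.imwrite("pics/s7.png",cv2.resize(im[200:350,150:300],None,fx=4,fy=4))
E
```

```text
time_s: 15.08
position: [0.5674, 0.3605, 0.1268]
tool_rot: [[-1.0, 0.001, 0.001], [0.001, 1.0, 0.0], [-0.001, 0.0, -1.0]]
ft_force: [-0.3, 0.6, 1.4]
opening: 0.0451
grasp_force: 0.0
[0.56738736 0.36054163 0.12681547]
```

View pics/s7.png

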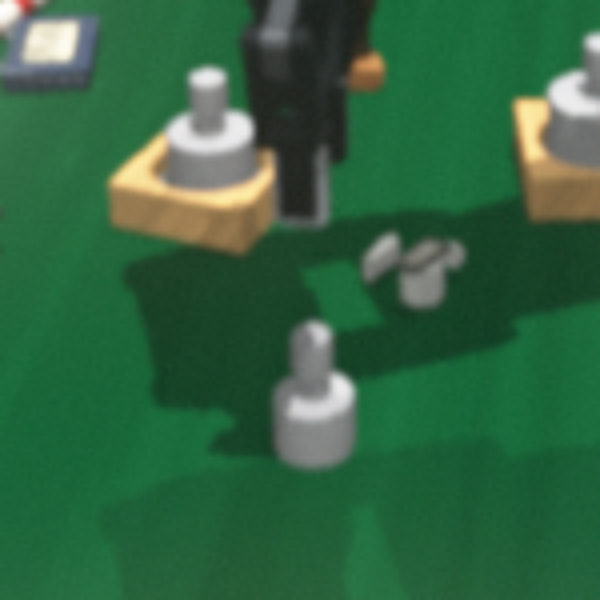

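Weight c is seated. The fingers are about 2 mm too far in +x over knob b (crop 303 against 309), so I'll correct that and grasp.

```bash
python3 -m creep '[[2,0,40,0,0,0,45],[2,0,75,0,0,0,45],[2,0,89,0,0,0,45],[2,0,89,0,0,0,45]]'
python3 -m creep '[[0,0,0,0,0,0,10],[0,0,0,0,0,0,10],[0,0,0,0,0,0,10],[0,0,0,0,0,0,10]]' 50
python3 -m creep '[[0,0,-15,0,0,0,10],[0,0,-70,0,0,0,10],[0,0,-130,0,0,0,10],[0,0,-150,0,0,0,10],[0,0,-150,0,0,0,10]]'
```

```text
time_s: 15.62
position: [0.565, 0.361, 0.0374]
tool_rot: [[-1.0, 0.0, 0.0], [0.0, 1.0, 0.0], [-0.0, 0.0, -1.0]]
ft_force: [0.2, -0.0, 0.5]
opening: 0.0449
grasp_force: 0.0
time_s: 16.12
position: [0.5654, 0.3615, 0.0385]
tool_rot: [[-1.0, -0.0, 0.003], [-0.0, 1.0, 0.001], [-0.003, 0.001, -1.0]]
ft_force: [-0.2, 1.0, 6.3]
opening: 0.0161
grasp_force: 48.7
time_s: 16.75
position: [0.5649, 0.3612, 0.1889]
tool_rot: [[-1.0, -0.0, 0.003], [-0.0, 1.0, 0.001], [-0.003, 0.001, -1.0]]
ft_force: [0.3, -0.3, -2.1]
opening: 0.016
grasp_force: 49.1
```

```bash
python3 -m creep '[[8,-25,0,0,0,0,10],[23,-78,0,0,0,0,10],[40,-135,0,0,0,0,10],[58,-194,0,0,0,0,10],[75,-253,0,0,0,0,10],[93,-312,0,0,0,0,10],[111,-371,0,0,0,0,10],[128,-430,0,0,0,0,10],[143,-480,0,0,0,0,10],[152,-510,0,0,0,0,10],[152,-510,0,0,0,0,10]]'
python3 - <<'E'
from h import *
s=arm.observe();print(s['position'],s['joint_positions'])
cv2.imwrite("pics/t8.png",arm.snapshot("top")[:,:,::-1])
E
```

```text
time_s: 18.12
position: [0.4116, -0.1501, 0.1857]
tool_rot: [[-1.0, 0.003, -0.002], [0.003, 1.0, 0.001], [0.002, 0.001, -1.0]]
ft_force: [1.3, 0.9, -1.8]
opening: 0.0156
grasp_force: 49.2
[ 0.41160486 -0.15007735  0.18566315] [-6.18215404e-01  1.67964173e-01  1.80952901e+00 -1.76648290e-04
  1.16652025e+00 -2.18592241e+00]
```

View pics/t8.png

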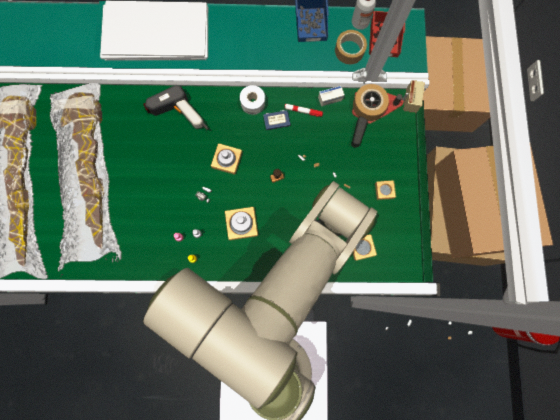

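Weights c and d are seated. The arm is nearing the gantry post at top (355,303), so I'll locate the post properly before going closer.

```bash
python3 - <<'E'
from h import *
t=cv2.imread("pics/top0.png");s=cv2.imread("pics/side0.png")
for r in(20,60,100,140): print(r,[(i,int(v)) for i,v in zip(range(360,426,4),s[r,360:426:4].mean(1))])
for c in(355,370,400,430,460): print(c,[(i,int(v)) for i,v in zip(range(285,335,3),t[285:335:3,c].mean(1))])
print(proj("side",(.2,-.27,0)),proj("side",(.2,-.27,.3)),proj("top",(.2,-.27,0)),proj("top",(.2,-.27,.4)), proj("top",(.2,-.27,.9)))
for a in((.25,-.5),(.15,-.5),(.2,-.4)): print(a,proj("side",(*a,0)),proj("side",(*a,.3)),proj("top",(*a,0)),proj("top",(*a,.5)))
E
```

```text
20 [(360, 81), (364, 82), (368, 82), (372, 84), (376, 85), (380, 86), (384, 83), (388, 82), (392, 122), (396, 176), (400, 175), (404, 167), (408, 169), (412, 84), (416, 81), (420, 81), (424, 81)]
60 [(360, 85), (364, 82), (368, 83), (372, 83), (376, 83), (380, 85), (384, 84), (388, 145), (392, 179), (396, 179), (400, 171), (404, 166), (408, 83), (412, 83), (416, 83), (420, 84), (424, 85)]
100 [(360, 86), (364, 84), (368, 84), (372, 83), (376, 86), (380, 84), (384, 153), (388, 179), (392, 178), (396, 172), (400, 141), (404, 85), (408, 81), (412, 83), (416, 81), (420, 83), (424, 82)]
140 [(360, 90), (364, 89), (368, 90), (372, 89), (376, 91), (380, 165), (384, 182), (388, 178), (392, 175), (396, 107), (400, 85), (404, 86), (408, 87), (412, 83), (416, 87), (420, 84), (424, 83)]
355 [(285, 247), (288, 247), (291, 247), (294, 98), (297, 103), (300, 110), (303, 107), (306, 104), (309, 53), (312, 50), (315, 51), (318, 54), (321, 46), (324, 47), (327, 50), (330, 49), (333, 47)]
370 [(285, 248), (288, 247), (291, 248), (294, 115), (297, 105), (300, 110), (303, 108), (306, 105), (309, 87), (31
[... 501 characters left out ...]
), (288, 39), (291, 42), (294, 44), (297, 47), (300, 104), (303, 107), (306, 106), (309, 110), (312, 106), (315, 104), (318, 102), (321, 100), (324, 44), (327, 40), (330, 46), (333, 43)]
[387.40910374 184.66577148] [400.73285248  81.16628854] [361.71077482 304.50282924] [395.10565932 308.36246246] [503.18093115 320.8533249 ]
(0.25, -0.5) [362.83821517 158.76578779] [372.04633298  68.16852969] [434.63393034 288.72480646] [517.29913594 285.92337835]
(0.15, -0.5) [392.47788653 159.90799264] [404.35156403  68.96484739] [436.41165716 321.64029693] [521.66332406 335.92113072]
(0.2, -0.4) [381.53965823 169.47100399] [393.1493267   73.56651548] [403.47102085 304.8263124 ] [471.00086434 310.30611715]
```

The post is at about (0.195, −0.39), which clears the arm comfortably. I'll continue to block b.

```bash
python3 -m creep '[[12,-40,0,0,0,0,10],[24,-82,0,0,0,0,10],[34,-115,0,0,0,0,10],[36,-123,0,0,0,0,10],[36,-123,40,0,0,0,10],[36,-123,85,0,0,0,10],[36,-123,104,0,0,0,10],[36,-123,104,0,0,0,10],[36,-123,104,0,0,0,10]]'
python3 - <<'E'
from h import *
s=arm.observe();print(s['position'],s['joint_positions'])
im=arm.snapshot("side")[:,:,::-1];cv2.imwrite("pics/s9.png",cv2.resize(im[90:210,270:390],None,fx=5,fy=5))
E
```

```text
time_s: 19.3
position: [0.3774, -0.2717, 0.0836]
tool_rot: [[-1.0, -0.001, 0.001], [-0.001, 1.0, -0.001], [-0.001, -0.001, -1.0]]
ft_force: [-0.2, -0.1, -1.5]
opening: 0.0161
grasp_force: 49.4
[ 0.37736134 -0.27167499  0.08359236] [-8.76826711e-01  3.67015734e-01  1.85538417e+00  1.03569927e-04
  9.18010620e-01 -2.44892235e+00]
```

View pics/s9.png

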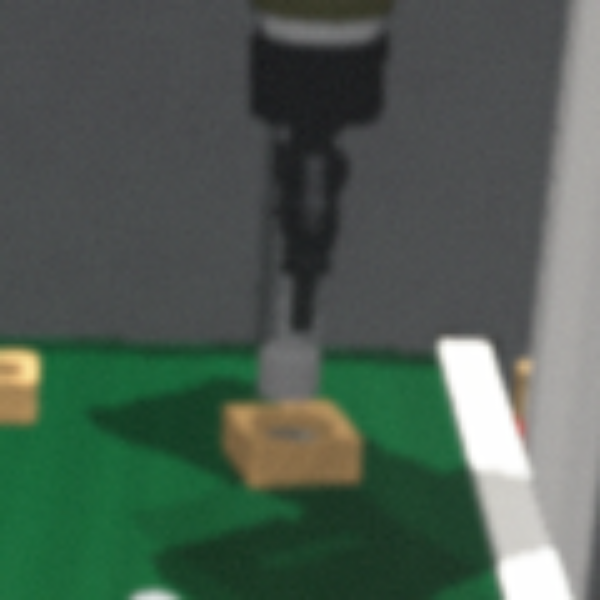

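The weight is about 3 mm too far in +x relative to the well, with the camera tilt allowed for. I'll shift it, lower and release.

```bash
python3 -m creep '[[3,-1,10,0,0,0,10],[3,-1,22,0,0,0,10],[3,-1,28,0,0,0,10],[3,-1,31,0,0,0,10],[3,-1,31,0,0,0,10],[3,-1,31,0,0,0,10]]'
```

```text
time_s: 20.1
position: [0.3738, -0.2731, 0.052]
tool_rot: [[-1.0, -0.0, 0.0], [-0.0, 1.0, -0.0], [-0.0, -0.0, -1.0]]
ft_force: [0.5, -0.5, -0.4]
opening: 0.0163
grasp_force: 49.4
```

```bash
python3 -m creep '[[0,0,1,0,0,0,10],[0,0,2,0,0,0,10],[0,0,2,0,0,0,10]]'
python3 -m creep '[[0,0,0,0,0,0,30],[0,0,0,0,0,0,45],[0,0,0,0,0,0,45]]'
python3 -m creep '[[0,0,-30,0,0,0,45],[0,0,-70,0,0,0,45],[0,0,-120,0,0,0,45],[0,0,-140,0,0,0,45],[0,0,-140,0,0,0,45]]'
```

```text
time_s: 20.48
position: [0.374, -0.2731, 0.0505]
tool_rot: [[-1.0, -0.0, 0.001], [-0.0, 1.0, -0.001], [-0.001, -0.001, -1.0]]
ft_force: [-2.0, 3.5, 8.2]
opening: 0.0159
grasp_force: 50.6
time_s: 20.85
position: [0.3737, -0.273, 0.0497]
tool_rot: [[-1.0, -0.0, 0.0], [-0.0, 1.0, -0.0], [-0.0, -0.0, -1.0]]
ft_force: [0.1, -0.1, 0.3]
opening: 0.0453
grasp_force: 0.0
time_s: 21.48
position: [0.374, -0.2734, 0.1907]
tool_rot: [[-1.0, -0.0, 0.002], [-0.0, 1.0, -0.002], [-0.002, -0.002, -1.0]]
ft_force: [-0.2, 0.5, -0.1]
opening: 0.045
grasp_force: 0.0
```

```bash
python3 -m creep '[[-2,25,0,0,0,0,40],[-6,75,0,0,0,0,40],[-11,133,0,0,0,0,40],[-15,192,0,0,0,0,40],[-20,251,0,0,0,0,40],[-25,310,0,0,0,0,40],[-30,369,0,0,0,0,40],[-34,428,0,0,0,0,40],[-38,480,0,0,0,0,40],[-41,512,0,0,0,0,40],[-41,519,30,0,0,0,40],[-41,519,60,0,0,0,40]]'
python3 -m creep '[[0,0,0,0,0,0,40]]'
python3 - <<'E'
from h import *
s=arm.observe();print(s['position'])
im=arm.snapshot("side")[:,:,::-1];cv2.imwrite("pics/s10.png",cv2.resize(im[130:330,230:430],None,fx=3,fy=3))
E
```

```text
time_s: 22.98
position: [0.4138, 0.2465, 0.1274]
tool_rot: [[-1.0, -0.001, -0.002], [-0.001, 1.0, -0.001], [0.002, -0.001, -1.0]]
ft_force: [-0.3, 0.3, -0.5]
opening: 0.04
grasp_force: 0.0
time_s: 23.1
position: [0.413, 0.2456, 0.1271]
tool_rot: [[-1.0, -0.0, -0.006], [-0.0, 1.0, -0.002], [0.006, -0.002, -1.0]]
ft_force: [0.6, -0.3, 0.1]
opening: 0.04
grasp_force: 0.0
[0.41296945 0.24558509 0.12709921]
```

View pics/s10.png

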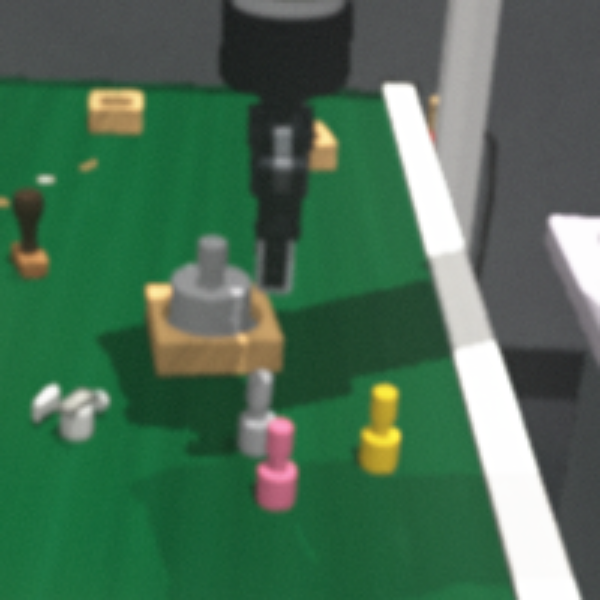

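The fingers are about 3 mm short in x over knob a (crop 275 against knob 259, less the tilt). The pink decoy is clear of the finger span. I'll grasp.

```bash
python3 -m creep '[[-3,0,40,0,0,0,40],[-3,0,75,0,0,0,40],[-3,0,94,0,0,0,40],[-3,0,94,0,0,0,40]]'
python3 -m creep '[[0,0,0,0,0,0,8],[0,0,0,0,0,0,8],[0,0,0,0,0,0,8],[0,0,0,0,0,0,8]]' 40
python3 -m creep '[[0,0,-15,0,0,0,8],[0,0,-70,0,0,0,8],[0,0,-130,0,0,0,8],[0,0,-160,0,0,0,8],[0,0,-160,0,0,0,8]]'
```

```text
time_s: 23.65
position: [0.4176, 0.2459, 0.0357]
tool_rot: [[-1.0, 0.0, -0.001], [0.0, 1.0, -0.0], [0.001, -0.0, -1.0]]
ft_force: [0.5, -0.5, 0.7]
opening: 0.0401
grasp_force: 0.0
time_s: 24.15
position: [0.4185, 0.2462, 0.0372]
tool_rot: [[-1.0, -0.0, 0.003], [-0.0, 1.0, 0.001], [-0.003, 0.001, -1.0]]
ft_force: [-0.8, -0.5, 7.2]
opening: 0.0145
grasp_force: 39.0
time_s: 24.78
position: [0.4183, 0.2464, 0.1986]
tool_rot: [[-1.0, -0.0, 0.005], [-0.0, 1.0, 0.002], [-0.005, 0.002, -1.0]]
ft_force: [-0.1, 0.0, -2.0]
opening: 0.0144
grasp_force: 39.1
```

```bash
python3 -m creep '[[-6,-25,0,0,0,0,8],[-18,-75,0,0,0,0,8],[-32,-133,0,0,0,0,8],[-46,-190,0,0,0,0,8],[-60,-247,0,0,0,0,8],[-74,-304,0,0,0,0,8],[-88,-361,0,0,0,0,8],[-102,-418,0,0,0,0,8],[-116,-475,0,0,0,0,8],[-129,-530,0,0,0,0,8],[-140,-575,0,0,0,0,8],[-145,-595,0,0,0,0,8]]'
python3 -m creep '[[0,0,0,0,0,0,8],[0,0,0,0,0,0,8]]'
```

```text
time_s: 26.28
position: [0.5621, -0.3509, 0.1937]
tool_rot: [[-1.0, 0.002, -0.002], [0.002, 1.0, 0.002], [0.002, 0.002, -1.0]]
ft_force: [0.6, 0.0, -1.0]
opening: 0.014
grasp_force: 39.2
time_s: 26.52
position: [0.5625, -0.3477, 0.1952]
tool_rot: [[-1.0, -0.001, -0.001], [-0.001, 1.0, 0.001], [0.001, 0.001, -1.0]]
ft_force: [0.2, 0.9, -0.8]
opening: 0.0139
grasp_force: 39.2
```

```bash
python3 -m creep '[[0,-1,40,0,0,0,8],[0,-1,85,0,0,0,8],[0,-1,113,0,0,0,8],[0,-1,113,0,0,0,8],[0,-1,113,0,0,0,8]]'
python3 - <<'E'
from h import *
s=arm.observe();p=s['position'];print(p,proj("side",p-[0,0,.025]),proj("side",(.5604,-.3488,.026)))
im=arm.snapshot("side")[:,:,::-1];cv2.imwrite("pics/s11.png",cv2.resize(im[110:190,220:320],None,fx=7,fy=7))
E
```

```text
time_s: 27.15
position: [0.5634, -0.3498, 0.0847]
tool_rot: [[-1.0, -0.001, 0.002], [-0.001, 1.0, -0.002], [-0.002, -0.002, -1.0]]
ft_force: [0.3, -0.4, -0.9]
opening: 0.0144
grasp_force: 39.3
[ 0.56339072 -0.34982063  0.08465438] [267.89840672 152.33518015] [268.71845507 162.69136737]
```

View pics/s11.png

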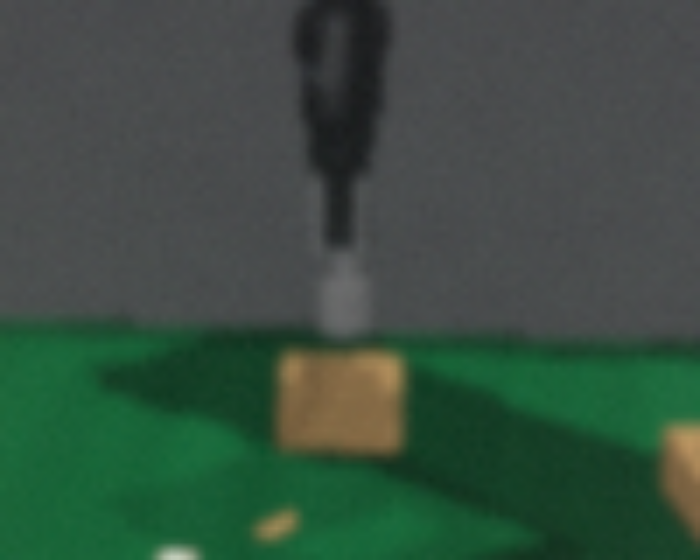

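Weight a is over block a (columns 344 and 341 in the crop, about 1 mm apart). I'll lower it and release.

```bash
python3 -m creep '[[-1,1,12,0,0,0,8],[-1,1,24,0,0,0,8],[-1,1,31,0,0,0,8],[-1,1,33,0,0,0,8],[-1,1,33,0,0,0,8],[-1,1,33,0,0,0,8]]'
```

```text
time_s: 27.95
position: [0.5638, -0.3491, 0.05]
tool_rot: [[-1.0, -0.0, 0.0], [-0.0, 1.0, -0.0], [-0.0, -0.0, -1.0]]
ft_force: [0.9, 0.3, -1.2]
opening: 0.0141
grasp_force: 39.3
```

```bash
python3 -m creep '[[0,0,1,0,0,0,8],[0,0,2,0,0,0,8],[0,0,2,0,0,0,8]]'
python3 -m creep '[[0,0,0,0,0,0,25],[0,0,0,0,0,0,40],[0,0,0,0,0,0,40]]'
python3 -m creep '[[0,0,-30,0,0,0,40],[0,0,-70,0,0,0,40],[0,0,-120,0,0,0,40],[-20,50,-140,0,0,0,40],[-40,100,-140,0,0,0,40],[-40,150,-140,0,0,0,40],[-40,210,-140,0,0,0,40],[-40,260,-140,0,0,0,40],[-40,260,-140,0,0,0,40]]'
python3 - <<'E'
from h import *
a=arm.snapshot("top")[:,:,::-1];b=arm.snapshot("side")[:,:,::-1]
cv2.imwrite("pics/t12.png",np.hstack([cv2.resize(a[135:275,140:410],None,fx=1.48,fy=1.48)[:200,:400],cv2.resize(b[140:340,180:380],(400,400))[:,:]][0:1]) if 0 else np.vstack([cv2.resize(a[130:280,150:410],(520,300)),cv2.resize(b[150:300,180:440],(520,300))]))
E
```

```text
time_s: 28.32
position: [0.5641, -0.3492, 0.0493]
tool_rot: [[-1.0, -0.0, 0.001], [-0.0, 1.0, -0.001], [-0.001, -0.001, -1.0]]
ft_force: [-2.9, 1.3, 8.5]
opening: 0.0143
grasp_force: 40.2
time_s: 28.7
position: [0.5637, -0.3489, 0.0476]
tool_rot: [[-1.0, -0.0, -0.0], [-0.0, 1.0, 0.0], [0.0, 0.0, -1.0]]
ft_force: [-0.0, 0.0, -0.5]
opening: 0.0402
grasp_force: 0.0
time_s: 29.82
position: [0.6037, -0.0858, 0.188]
tool_rot: [[-1.0, -0.004, 0.0], [-0.004, 1.0, 0.0], [-0.0, 0.0, -1.0]]
ft_force: [0.0, -0.4, -0.3]
opening: 0.0399
grasp_force: 0.0
```

View pics/t12.png

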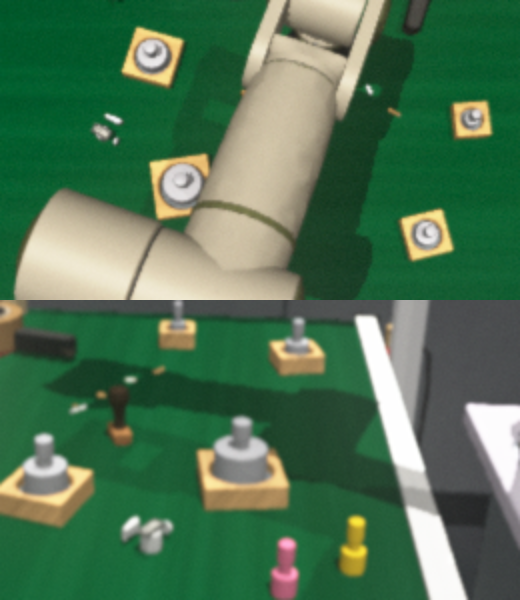

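All four weights stand upright in their matching wells. The stamp and the other objects haven't moved, and the arm is clear.

```bash
python3 -c "
from cell import arm
print(arm.hand_in())"
```

```text
the job is handed in; nothing more can be done
None
```

I put all four check weights back upright in their matching wells, largest to smallest, left the stamp and tally counter alone, and handed the job in at about 30 s; no verdict came back.

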